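# Collapse the telescoping box holder one hole and set the slide box in it

## Robot

A 6-joint arm with a two-finger parallel gripper is mounted at the origin on a cart in front of the work surface, level with it; the furniture and walls round the work are solid. World frame = base frame: x ahead of the robot, y to its left, z up, the work surface at z = 0. Lengths are in m, angles in rad, forces in N, time in s.
With the tool pointing down it reaches from about 0.3 to 0.75 m from the base axis. Payload 8.5 kg.
Tool frame: the origin (TCP) lies at the very end of the fingers, on their centre line; the grasp point (between the pads) lies 19 mm behind it (robot.hold_point_z is the distance from the TCP to the grasp point, in m); z points along the fingers, y is the line along which they close (so a half turn about z gives the same grasp; the last joint's range is limited). The gripper opens to 85 mm and grips with 20 to 120 N. Pads are 22 mm wide; open, the fingers measure 114 mm over their backs; the gripper's body (76 mm by 85 mm) begins 54 mm behind the grasp point. The pads swing forward as they close: fully open they stand 13 mm farther back than shut.
Start: joints at [1.132, 0.381, 1.297, -0, 1.464, -0.215], TCP at [0.122, 0.536, 0.231] pointing down, gripper open.
Joint ranges: [-3.11, 3.11], [-0.89, 2.33], [0.22, 2.48], [-1.42, 4.56], [0.17, 2.85], [-2.88, 2.88]. Speed limits (rad/s): [2.39, 2.39, 3.14, 3.14, 3.14, 3.14].

## Interface

Orientations are given as a 3x3 rotation matrix whose columns are the frame's x, y, z axes.
In Python, from station import robot gives the robot as it stands. Calls block until the motion is done:
- robot.reach(position, orientation): joint-space move of the TCP to a pose.
- robot.move_l(position, v=0.15, frame=None): straight line of the TCP; frame=None keeps the orientation; v is the mean speed in m/s.
- robot.move_j(angles): joint-space move.
- robot.grip(opening, strength=None): finger opening in m; strength is the grip in N (None keeps the last); returns when the fingers have stopped.
- robot.wait(seconds).
- robot.inverse_kinematics(position, orientation): joint angles nearest the present ones, or None.
- robot.camera(name): name is "side" or "top"; returns the picture (384x512x3 uint8, red, green, blue); there is no depth.
- robot.get_calibration(name): a dict with "vfov" (degrees; the focal length in pixels is half the picture's height over the tangent of half this angle, whatever the lens; pixels are square), "cx", "cy" (the principal point, pixels), "view" (4x4, takes a point from world to camera coordinates). Camera axes: x right, y down, z forward; pixel columns grow to the right and rows downward; lengths in m; the calibration is good to about 2 mm. A picture is of the moment at which its call begins. get_calibration takes no time and is no camera call.
A pose or a line that the arm cannot do raises robot.PlanningError and nothing moves.
- robot.job_done(): hands the job in; it is judged then, once.
Readings, each from a call of its own:
- robot.read_time(): time.
- robot.read_joint_positions(): joint angles.
- robot.read_joint_velocities(): joint speeds.
- robot.read_joint_torque(): joint torques, N m.
- robot.read_position(): TCP position.
- robot.read_tcp_rot(): TCP orientation.
- robot.read_force(): force on the tool from outside, world axes, zero at the start.
- robot.read_ft_torque(): the same for the moment, N m.
- robot.read_width(): finger opening in m.
- robot.read_grasp_force(): force on a finger pad.
Only numpy, scipy, OpenCV 4.12 (cv2) and the standard library are available. Lean on these libraries where they do the work, as an engineer would, in place of code of your own. Each camera call takes 0.05 s, during which the arm holds its last target. There are 200 camera calls.

## Task

Make the telescoping box holder one hole shorter: press in the sprung button on the side of its tube, slide the outer tube in and let the button spring fully out in the very next hole, without ever forcing the tube hard against the button. Then set the slide box flat on the holder's base plate, squarely between the two jaws, and let go.

Things in the scene. Friction and masses are not known exactly. Their poses are not given: they have to be found in the camera images.
- holder: Fixed stand: grey steel base plate 170 x 300 mm (its x -35..135, y -150..150, top at z 8 mm), grey block 68 mm high at y -142..-112. Origin on the worktop straight below the button, z up. A square telescope lies level along its y, axis at x 0, z 50 mm. Only the plate and telescope lie within 60 mm of the tube's axis by the button
- tube: Outer tube, aluminium, 24 x 24 mm, 3 mm wall, slides along the holder's y over a dark inner tube; origin = holder's origin when tube_slide is 0. At the start the button is out of its first 12 mm square hole, in the front (-x) wall, 28 mm from the open (-y) end. Two more such holes are in a strip screwed on to the +y side of it, a little differently each time. Its +y end carries the moving jaw
- tube_slide (a joint): How far the outer tube is pushed in (m): about 0 at the start, grows as tube and moving jaw travel to the holder's -y. The next hole comes somewhere between 0.031 and 0.054, one more 0.026 beyond; each has 1.5 mm play either way. Free sliding takes 6 to 9 N; the tube stops dead once the button is out in a hole
- button_press (a joint): How far the button is pressed in (m): 0 = out (locked), 0.0045 = nose flush with the tube's face, 0.0085 = stop. Spring 3 N (out) to 5 N (in). Pressed less than 0.003 the tube is locked; from there the bevelled nose rides under the hole's edge if the tube is slid with 10 to 16 N, and stays under the wall till the next hole
- button: Sprung button, 9 mm square with bevelled nose, carried by the inner tube, so it stays put while the outer tube slides. It sticks out of the tube's -x side at z 50 mm and is pressed to the holder's +x. Origin = holder's origin when out. Squeezing the outer tube across (along x), one finger over the button, presses it flush. It stands a push of 12 N from the tube
- button_nose (a point): Tip of the button's nose; 4.5 mm proud of the tube's front face and 16.5 mm to -x from the tube's axis when out
- jaw_face (a point): Middle of the moving jaw's rubber face, 30 mm above the worktop, at the holder's x = 95 mm; faces the holder's -y; jaw top at z 58 mm. The fixed jaw, 60 mm wide (x 65..125 mm), top at z 48 mm, stands across from it on the plate, its rubber face at the holder's y = -4 mm. In the next hole the faces are 87 to 112 mm apart
- slide_box: Loose closed card box of glass slides, 57 (its x) x 83 (its y) x 31 mm high, 0.11 kg; origin at the centre of its underside. It goes between the jaws with its long side along the holder's y
Not all that is in view belongs to the job. What is shaped like the slide_box but blue or pink is not meant.

How it is judged:
At the end, for the whole second after the job is handed in: The outer tube sits in the very next hole with the button sprung out there (pressed under 1 mm); the box rests flat on the base plate (within 3 mm) between the two jaw faces, within 12 mm of the jaws' middle across, tilt under 0.08 and turned under 0.15 rad against the holder (value of joint tube_slide between 0.029 and 0.056 m and value of joint button_press below 0.001 m and x of slide_box in the frame of holder between 0.083 and 0.107 m and y of slide_box in the frame of holder above 0.035 m and y of slide_box in the frame of jaw_face below -0.039 m and z of slide_box in the frame of holder between 0.005 and 0.011 m and angle between slide_box's own z axis and vertical below 0.08 rad and angle between the y axis of slide_box and the y axis of holder, either way round below 0.15 rad and linear speed of slide_box below 0.02 m/s); the robot touches nothing.
It fails at once if the outer tube (with its strip) is forced against the button with more than 12 N (contact force between button and tube above 12 N).
It also fails if it takes over 72 s, if anything falls off the work surface, if the arm or the gripper's body presses on something with over 40 N, if the wrist force passes 120 N, or if a joint passes its speed limit or range.

## Working session

There is one attempt and no reset: what is moved stays moved. The work goes in short steps, each a Python script; the robot and the scene stay as the last script left them, time stands still between calls to the robot, and variables do not carry over. Pictures are saved under pics/ and viewed, at most 10 in all, crops included, and the job is handed in when it is done.

```bash
mkdir -p pics; ls; python3 - <<'E'
from station import robot
import cv2,numpy as np
for n in("side","top"):
    im=robot.camera(n); cv2.imwrite(f"pics/{n}0.png",im[:,:,::-1]); 
    c=robot.get_calibration(n); print(n,c["vfov"],c["cx"],c["cy"]); print(np.round(c["view"],4)); print({k:v for k,v in c.items() if k not in("view",)})
print(robot.read_tcp_rot(),robot.read_time())
E
```

```text
pics
side 50.51372472396899 259.43461239199206 188.180868573803
[[ 0.9848 -0.1723 -0.0208 -0.4756]
 [-0.1286 -0.6441 -0.754   0.2471]
 [ 0.1166  0.7452 -0.6565  0.697 ]
 [ 0.      0.      0.      1.    ]]
{'vfov': 50.51372472396899, 'cx': 259.43461239199206, 'cy': 188.180868573803}
top 53.31773171997218 258.3037399610517 185.52809823970722
[[-0.0094 -0.9999 -0.0075  0.2055]
 [-0.996   0.01   -0.0888  0.5204]
 [ 0.0888  0.0066 -0.996   0.8625]
 [ 0.      0.      0.      1.    ]]
{'vfov': 53.31773171997218, 'cx': 258.3037399610517, 'cy': 185.52809823970722}
[[-9.75068339e-01  2.21904172e-01 -5.22223662e-04]
 [ 2.21904643e-01  9.75067685e-01 -1.15729160e-03]
 [ 2.52395584e-04 -1.24432225e-03 -9.99999194e-01]] 0.1
```

View pics/side0.png

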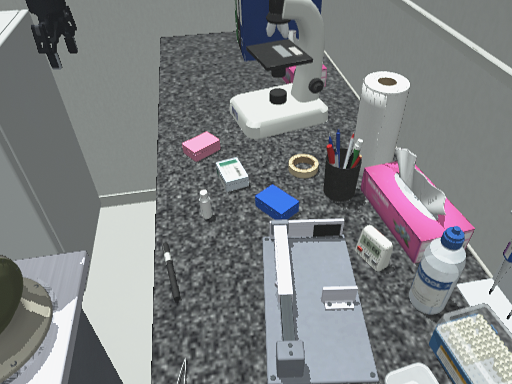

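View pics/top0.png

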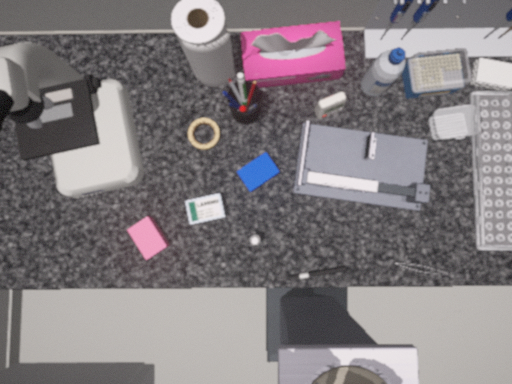

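The side view shows the holder at around (310,290), its tube at (283,270) and the moving jaw at (327,229). The slide box, white with a green label, is at (232,173). In the top view the box is at (205,208) and the holder at (362,166), with its +y to image left.

```bash
cat > h.py <<'E'
import numpy as np,cv2
from station import robot
def cal(n):
    c=robot.get_calibration(n); return c,192/np.tan(np.radians(c["vfov"]/2)),np.array(c["view"])
def ray(n,u,v):
    c,f,V=cal(n); d=V[:3,:3].T@np.array([(u-c["cx"])/f,(v-c["cy"])/f,1]); return -V[:3,:3].T@V[:3,3],d
def onz(n,u,v,z):
    o,d=ray(n,u,v); return o+d*(z-o[2])/d[2]
def proj(n,p):
    c,f,V=cal(n); q=V[:3,:3]@np.array(p)+V[:3,3]; return c["cx"]+f*q[0]/q[2],c["cy"]+f*q[1]/q[2]
def two(a,b):
    (o1,d1),(o2,d2)=ray("top",*a),ray("side",*b)
    A=np.stack([d1,-d2],1); t=np.linalg.lstsq(A,o2-o1,rcond=None)[0]
    return (o1+d1*t[0]+o2+d2*t[1])/2, np.linalg.norm(o1+d1*t[0]-o2-d2*t[1])
E
python3 - <<'E'
import cv2,numpy as np
t=cv2.imread("pics/top0.png");s=cv2.imread("pics/side0.png")
a=cv2.resize(t[115:220,290:440],None,fx=5.3,fy=5.3,interpolation=cv2.INTER_CUBIC); cv2.imwrite("pics/t1.png",a)
b=cv2.resize(s[210:384,245:385],None,fx=3.4,fy=3.4,interpolation=cv2.INTER_CUBIC); cv2.imwrite("pics/s1.png",b)
E
python3 - <<'E'
import cv2,numpy as np
from h import *
t=cv2.imread("pics/top0.png")
# box: bright pixels near
r=t[180:240,175:240]; m=((r.min(2)>150)).astype(np.uint8)
g=((r[:,:,1].astype(int)-r[:,:,2]>25)).astype(np.uint8)
m=cv2.morphologyEx(m|g,cv2.MORPH_CLOSE,np.ones((5,5)));c=max(cv2.findContours(m,0,2)[0],key=cv2.contourArea)
R=cv2.minAreaRect(c); P=cv2.boxPoints(R)+[175,180]; print(P)
W=np.array([onz("top",*p,0.031) for p in P]);print(W.round(4),W.mean(0),[np.linalg.norm(W[i]-W[i-1]) for i in range(4)])
print(*[np.round(proj("side",w),1) for w in W])
# plate
r=t[115:220,290:440].astype(int); 
for p in [(40,40),(70,100),(20,70)]: print(r[p])
E
```

```text
[[183.52941513 199.88234901]
 [219.63529205 191.85881996]
 [225.18823242 216.84705353]
 [189.0823555  224.87058258]]
[[0.4904 0.3723 0.031 ]
 [0.508  0.2894 0.031 ]
 [0.4507 0.2767 0.031 ]
 [0.4332 0.3592 0.031 ]] [0.47059879 0.32442174 0.031     ] [np.float64(0.05866787755233283), np.float64(0.0847863746457581), np.float64(0.058729339375424364), np.float64(0.08428781128836858)]
[236.3 156.3] [248.4 176.2] [224.6 182.8] [213.8 162.3]
[174 164 165]
[116 110 108]
[167 158 158]
```

View pics/t1.png

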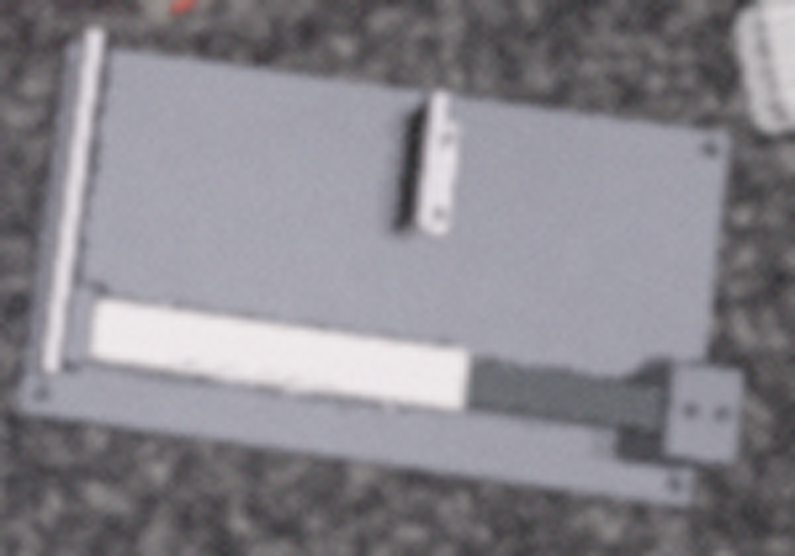

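View pics/s1.png

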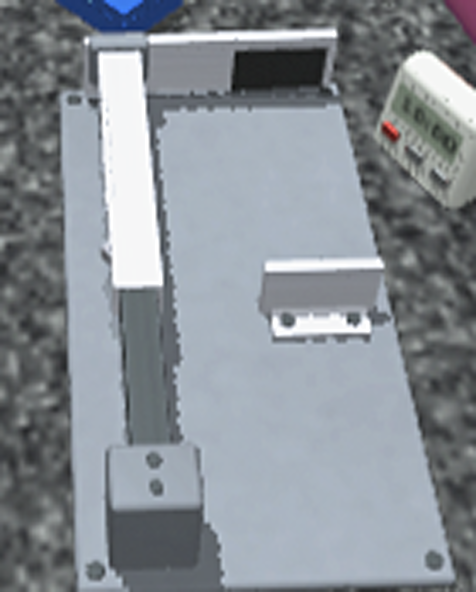

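The top crop shows the plate corners at about (75,45), (728,130), (690,503) and (22,408), and the tube's open end at (468,380). In the side crop the button nose is at about (104,254). Next I fit the holder pose.

```bash
python3 - <<'E'
from h import *
T=lambda u,v:((u+.5)/5.3-.5+290,(v+.5)/5.3-.5+115)
S=lambda u,v:((u+.5)/3.4-.5+245,(v+.5)/3.4-.5+210)
L=np.array([[.135,-.15],[-.035,-.15],[-.035,.15],[.135,.15]])
px=[(728,130),(690,503),(22,408),(75,45)]
W=np.array([onz("top",*T(*p),.008)[:2] for p in px])
px2=[(452,582),(80,590),(62,92)]
W2=np.array([onz("side",*S(*p),.008)[:2] for p in px2]);print(W.round(4),W2.round(4))
def fit(L,W):
    a=L-L.mean(0);b=W-W.mean(0); th=np.arctan2((a[:,0]*b[:,1]-a[:,1]*b[:,0]).sum(),(a*b).sum())
    R=np.array([[np.cos(th),-np.sin(th)],[np.sin(th),np.cos(th)]]); t=W.mean(0)-R@L.mean(0); return R,t,th,W-(L@R.T+t)
for l,w in((L,W),(L[:3],W[:3]),(L[:3],W2)):
    R,t,th,e=fit(l,w); print(th,t.round(4),(e*1000).round(1).tolist())
R,t,th,e=fit(L,W)
loc=lambda n,p,z:(R.T@(onz(n,*p,z)[:2]-t)).round(4)
print("tube end top",[loc("top",T(*p),.062) for p in((468,350),(466,409))],"side",[loc("side",S(*p),.062) for p in((117,290),(162,286))])
print("fixed jaw",[loc("top",T(*p),.048) for p in((432,90),(418,230))],[loc("side",S(*p),.048) for p in((266,262),(382,262))])
print("mov jaw",[loc("top",T(*p),.058) for p in((104,30),(58,370))],[loc("side",S(*p),.058) for p in((338,32),(86,40))])
for x,y in((-.0165,0),(-.012,0)):
    w=np.r_[R@[x,y]+t,.05];q=np.array(proj("side",w));print("nose side crop",(q-[245,210]+.5)*3.4-.5)
E
```

```text
[[ 0.6305 -0.2014]
 [ 0.4637 -0.1766]
 [ 0.5087  0.1173]
 [ 0.6727  0.0905]] [[ 0.6287 -0.2026]
 [ 0.4657 -0.1761]
 [ 0.5108  0.1171]]
-0.14934185821751064 [ 0.5195 -0.0351] [[-0.1, 2.1], [1.2, 1.6], [1.5, -1.1], [-2.6, -2.6]]
-0.15053134539714977 [ 0.5204 -0.0342] [[-0.8, 1.4], [0.4, 0.7], [0.4, -2.1]]
-0.15843904049919227 [ 0.5215 -0.0344] [[-2.5, 1.3], [2.4, 0.9], [0.1, -2.2]]
tube end top [array([ 0.0121, -0.0282]), array([-0.0126, -0.0301])] side [array([-0.0092, -0.0289]), array([ 0.0127, -0.0275])]
fixed jaw [array([ 0.1236, -0.0043]), array([ 0.0624, -0.0053])] [array([ 0.0673, -0.0058]), array([ 0.1253, -0.0081])]
mov jaw [array([0.1275, 0.1394]), array([-0.0196,  0.1399])] [array([0.1295, 0.1437]), array([-0.0167,  0.1437])]
nose side crop [ 98.8408161  255.35702091]
nose side crop [107.74900833 255.06818101]
```

```bash
cat >> h.py <<'E'
TH=-0.152; T0=np.array([0.5203,-0.0345]); C,S_=np.cos(TH),np.sin(TH); HR=np.array([[C,-S_],[S_,C]])
hw=lambda x,y,z:np.r_[HR@[x,y]+T0,z]
def ori(th):  # tool down, closing along (cos th, sin th)
    y=np.array([np.cos(th),np.sin(th),0]);z=np.array([0,0,-1.]);return np.stack([np.cross(y,z),y,z],1)
def hf(): f=np.array(robot.read_force()); return np.r_[HR.T@f[:2],f[2]]
E
python3 - <<'E'
from h import *
q0=robot.read_joint_positions()
for s in(0,np.pi): print(s,robot.inverse_kinematics(hw(0,0,.15),ori(TH+s)))
best=min((0,np.pi),key=lambda s:(lambda q:9 if q is None else abs(q[5]))(robot.inverse_kinematics(hw(0,0,.15),ori(TH+s))))
print("use",best)
robot.reach(hw(0,0,.15),ori(TH+best)); 
robot.move_l(hw(0,0,.031),v=.1); print(robot.read_time(),hf())
print(robot.read_position(),hw(0,0,.031))
robot.grip(.035,20); print(robot.read_time(),robot.read_width(),hf())
robot.grip(.02,20); print(robot.read_time(),robot.read_width(),robot.read_grasp_force(),hf())
cv2.imwrite("pics/side2.png",cv2.resize(robot.camera("side")[180:384,215:415,::-1],None,fx=2.9,fy=2.9))
E
```

```text
0 [-2.93499301e-01  4.07476186e-01  1.50884239e+00 -4.44089210e-16
  1.22527407e+00 -1.41499301e-01]
3.141592653589793 None
use 0
3.925 [ 1.08662738 -0.50589943  0.36999566]
[ 0.52061639 -0.03457036  0.03149908] [ 0.5203 -0.0345  0.031 ]
4.4667 0.03525232741967329 [0.36051902 0.21809966 1.175965  ]
4.7083 0.02376754637874893 24.7736407793127 [-2.13601104 -0.44517433  2.11283546]
```

View pics/side2.png

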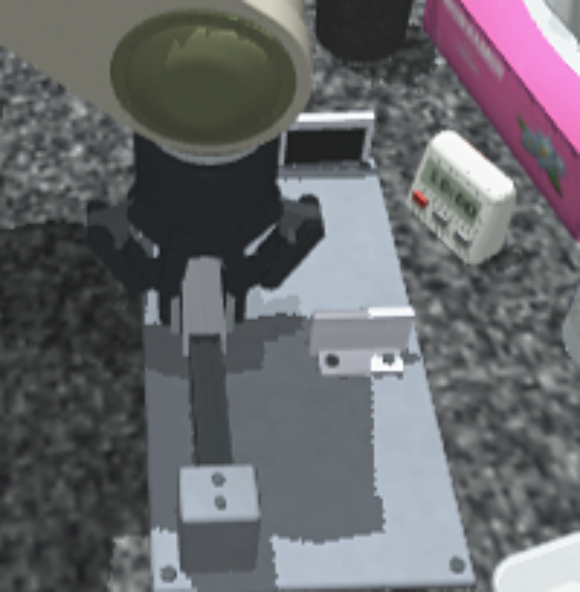

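The gripper sits across the tube at the button, and a width of 23.8 mm means the button is flush. Now I slide in small steps and watch the force.

```bash
python3 - <<'E'
from h import *
p0=np.array(robot.read_position()); d=np.r_[HR@[0,-1],0]; log=[];why="end"; s=0
base=None
while s<.0555:
    s+=.0004; robot.move_l(p0+d*s,v=.008)
    f=hf(); a=d@(np.array(robot.read_position())-p0); log.append((s*1e3,a*1e3,f[1],f[0]))
    if s>.012: base=np.median([l[2] for l in log if l[0]>7][:40])
    lim=16.5 if base is None else base+4.0
    if f[1]>lim: 
        f=np.mean([hf()[1] for _ in range(3)])
        if f>lim-.7: why="force";break
print(why,robot.read_time(),base,s,robot.read_width(),robot.read_grasp_force())
L=np.array(log); print(L[:30].round(1).tolist()); print(L[30::8].round(1).tolist()); print(L[-6:].round(2).tolist())
E
```

```text
force 29.7583 6.186846849417027 0.03999999999999998 0.02412205911228431 23.963672588579357
[[0.4, 0.0, 4.5, -1.7], [0.8, 0.2, 5.9, -1.0], [1.2, 0.6, 6.3, -0.8], [1.6, 0.9, 5.7, -0.7], [2.0, 1.3, 6.6, -1.4], [2.4, 1.7, 7.3, -0.9], [2.8, 2.1, 6.0, -0.4], [3.2, 2.5, 7.4, -0.6], [3.6, 2.9, 6.9, -1.7], [4.0, 3.3, 7.7, -0.4], [4.4, 3.6, 7.8, -0.8], [4.8, 3.8, 7.9, -1.2], [5.2, 4.1, 10.6, -0.8], [5.6, 4.4, 11.2, -0.2], [6.0, 4.7, 11.0, -1.0], [6.4, 5.1, 10.7, -0.6], [6.8, 5.5, 10.5, -0.7], [7.2, 5.9, 11.6, -0.9], [7.6, 6.7, 7.9, -1.8], [8.0, 7.2, 7.8, -0.1], [8.4, 7.8, 5.4, -0.5], [8.8, 8.3, 4.7, -1.0], [9.2, 8.7, 6.4, -1.3], [9.6, 9.1, 5.9, -0.3], [10.0, 9.5, 6.7, -0.5], [10.4, 9.8, 6.2, -0.4], [10.8, 10.1, 6.4, -0.5], [11.2, 10.6, 5.9, -0.9], [11.6, 11.0, 6.2, 0.1], [12.0, 11.4, 6.3, -0.6]]
[[12.4, 11.8, 5.6, -1.2], [15.6, 15.1, 6.8, -0.3], [18.8, 18.3, 5.6, -0.8], [22.0, 21.5, 6.0, -0.5], [25.2, 24.7, 6.0, -0.9], [28.4, 27.9, 6.0, -1.2], [31.6, 31.6, 2.1, -0.9], [34.8, 34.7, 1.8, -1.1], [38.0, 37.6, 6.2, -0.4]]
[[38.0, 37.64, 6.15, -0.41], [38.4, 38.03, 5.18, 0.08], [38.8, 38.29, 5.98, 0.68], [39.2, 38.45, 7.81, -0.77], [39.6, 38.61, 9.71, 1.1], [40.0, 38.74, 11.14, 0.66]]
```

```bash
python3 - <<'E'
from h import *
robot.grip(.07); p=np.array(robot.read_position()); 
im0=robot.camera("side"); cv2.imwrite("pics/s3b.png",im0[:,:,::-1])
p[2]=.16; robot.move_l(p,v=.2)
robot.reach(np.array([.40,.10,.2]),ori(0.05))
for n in("side","top"): cv2.imwrite(f"pics/{n}3.png",robot.camera(n)[:,:,::-1])
print(robot.read_time())
s=cv2.imread("pics/side3.png"); t=cv2.imread("pics/top3.png")
a=cv2.resize(s[215:320,255:365],None,fx=5,fy=5,interpolation=cv2.INTER_CUBIC)
b=cv2.resize(t[115:220,290:440],None,fx=5.3,fy=5.3,interpolation=cv2.INTER_CUBIC)
cv2.imwrite("pics/s3.png",a);cv2.imwrite("pics/t3.png",b)
E
```

```text
32.0667
```

View pics/s3.png

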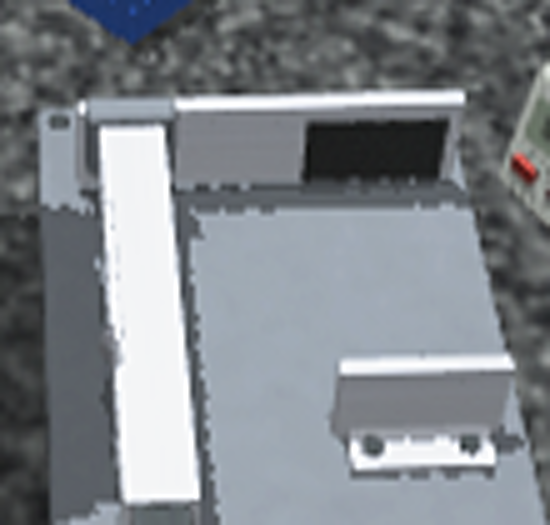

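View pics/t3.png

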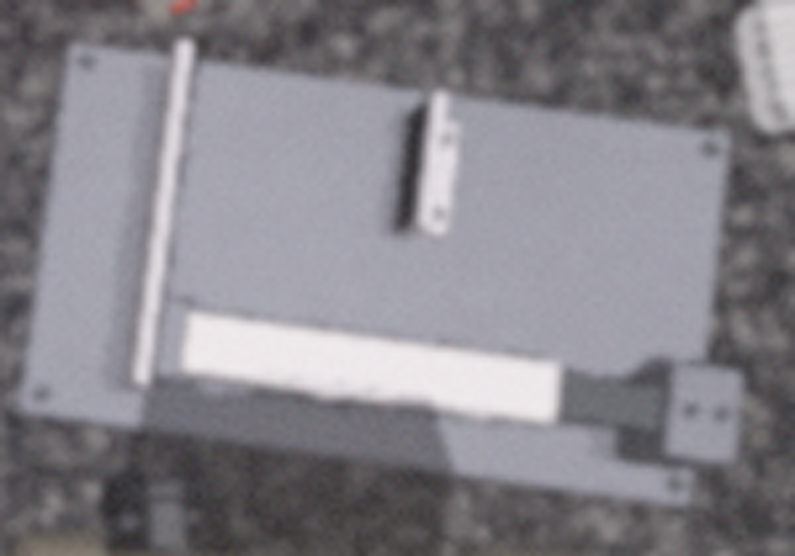

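The tube moved about 38 mm, and there is a faint bump near the button at (105,350), but it lies in the arm's shadow. I'll hover over the box to clear the shadow and compare the nose before and after.

```bash
python3 - <<'E'
from h import *
robot.reach(np.array([.4706,.3244,.15]),ori(.208)); robot.grip(.085)
im=robot.camera("side")[:,:,::-1]; cv2.imwrite("pics/side4.png",im); print(robot.read_time())
f=lambda x:cv2.resize(np.ascontiguousarray(x[268:303,260:295]),None,fx=11,fy=11,interpolation=cv2.INTER_NEAREST)
cv2.imwrite("pics/n4.png",np.hstack([f(cv2.imread("pics/side0.png")),f(im)]))
t=robot.camera("top"); cv2.imwrite("pics/top4.png",t[:,:,::-1])
E
```

```text
33.3667
```

View pics/n4.png

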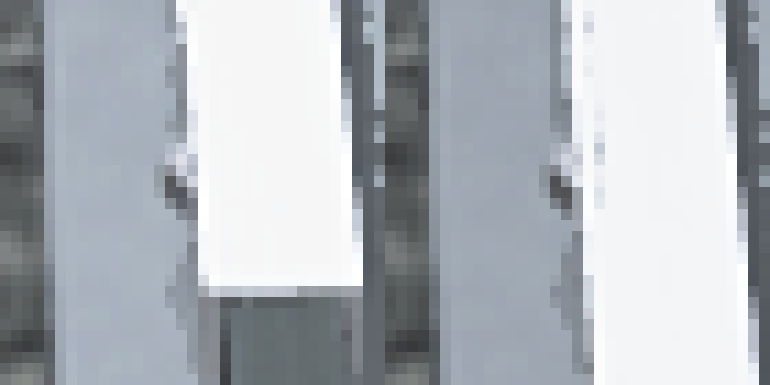

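The nose is out in the same way before and after, dark underside at about (172,185) and (557,185), so the button has sprung out. The jaw gap is about 104 mm, so the box centre goes at y ≈ 48 mm.

```bash
python3 - <<'E'
from h import *
T=lambda u,v:((u+.5)/5.3-.5+290,(v+.5)/5.3-.5+115)
ys=[(HR.T@(onz("top",*T(*p),.058)[:2]-T0))[1] for p in((194,42),(155,385))]; print("jaw y",ys)
yc=(np.mean(ys)-.004)/2; print("yc",yc)
b=np.array([.4706,.3244])
robot.move_l(np.r_[b,.005],v=.1); print(robot.read_position(),hf())
robot.grip(.045,30); print("w",robot.read_width(),robot.read_grasp_force(),robot.read_time())
robot.move_l(np.r_[b,.16],v=.2)
robot.reach(hw(.095,yc,.16),ori(TH)); 
robot.move_l(hw(.095,yc,.03),v=.12)
for z in np.arange(.026,.008,-.002):
    robot.move_l(hw(.095,yc,z),v=.03)
    if hf()[2]>5: break
print("z",z,robot.read_position(),hf(),robot.read_width(),robot.read_time())
E
```

```text
jaw y [np.float64(0.10040014769189022), np.float64(0.09802143254795483)]
yc 0.04760539505996126
[0.47087246 0.32453594 0.00552852] [ 0.44940259 -0.17808846 -0.50490232]
w 0.05539072640449821 32.552892565727234 35.4
z 0.01200000000000001 [ 0.62159707 -0.00187328  0.01344776] [-3.81408171 -0.30027254  9.71001795] 0.055520130898430615 40.9417
```

```bash
python3 - <<'E'
from h import *
robot.grip(.083); p=np.array(robot.read_position()); p[2]=.17; robot.move_l(p,v=.1)
robot.reach(np.array([.35,.25,.25]),ori(.2))
s=robot.camera("side")[:,:,::-1]; t=robot.camera("top")[:,:,::-1]
cv2.imwrite("pics/t5.png",t)
a=cv2.resize(t[110:220,290:440],(400,293)); b=cv2.resize(s[210:320,250:380],(346,293))
f=cv2.resize(np.ascontiguousarray(s[268:303,260:295]),(300,300),interpolation=0)
o=np.zeros((593,746,3),np.uint8); o[:293,:400]=a;o[:293,400:]=b;o[293:,:300]=f
cv2.imwrite("pics/v5.png",o)
r=t[125:200,315:385]; m=(r.min(2)>200).astype(np.uint8)|((r[:,:,1].astype(int)-r[:,:,2]>25)).astype(np.uint8)
m=cv2.morphologyEx(m,cv2.MORPH_CLOSE,np.ones((3,3)))
for c in cv2.findContours(m,0,2)[0]:
    if cv2.contourArea(c)<200: continue
    P=cv2.boxPoints(cv2.minAreaRect(c))+[315,125]; W=np.array([HR.T@(onz("top",*q,.039)[:2]-T0) for q in P]); print(W.round(4).tolist(),W.mean(0))
print(robot.read_time())
E
```

```text
[[-0.0109, 0.0847], [0.0138, 0.0844], [0.0136, -0.0528], [-0.011, -0.0521]] [0.00138457 0.01605582]
[[0.0672, 0.0876], [0.1214, 0.0869], [0.1211, 0.0064], [0.0669, 0.0075]] [0.09413227 0.04709765]
44.5833
```

View pics/v5.png

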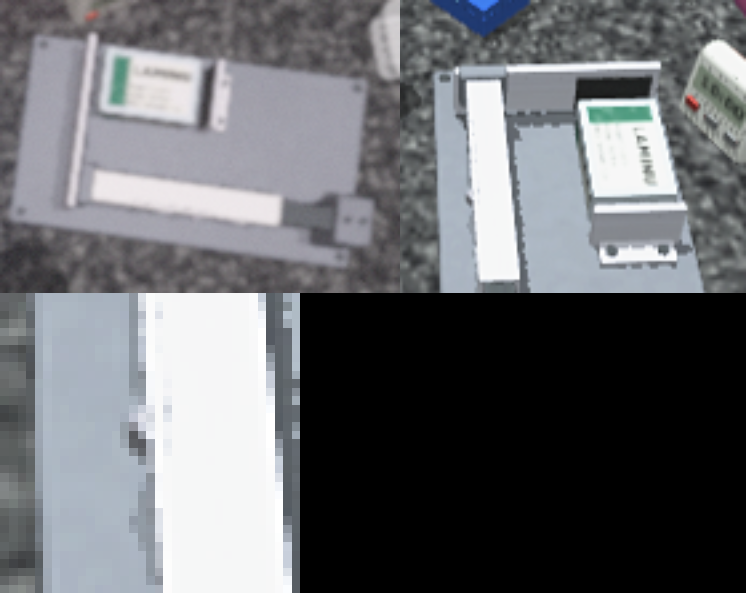

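The box sits flat between the jaws: top-view crop (150,87), measured holder position (94, 47) mm and square to the holder. The button nose is still out at (137,435). I'm handing the job in.

```bash
python3 -c "
from station import robot
print(robot.job_done(),robot.read_time())"
```

```text
the job is handed in; nothing more can be done
the job is handed in; nothing more can be done
```

I handed the job in; no verdict came back, but by my last pictures the tube is locked one hole shorter (slid about 38 mm, button out) and the slide box is square between the jaws at (94, 47) mm, with the gripper clear after 45 of the 72 s.

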